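# Close the wax mould

## Robot

A 6-joint arm with a two-finger parallel gripper is mounted at the origin on the work surface. World frame = base frame: x ahead of the robot, y to its left, z up, the work surface at z = 0. Lengths are in m, angles in degrees, forces in N, time in s.
With the tool pointing down it reaches from about 0.25 to 0.8 m from the base axis. Payload 3.9 kg.
Tool frame: the origin (TCP) lies on the centre line of the jaws, within the pads' length; the fingertips stand r.tip_reach ahead of it and the grasp point (between the pads) lies 3 mm ahead of it (r.tip_reach is the distance from the TCP to the fingertips, in m); z points along the fingers, y is the direction in which the jaws open and shut (so a half turn about z gives the same grasp; the last joint's range is limited). The gripper opens to 85 mm and grips with 20 to 120 N. Pads are 22 mm wide; open, the fingers measure 114 mm over their backs; the gripper's body (76 mm by 85 mm) begins 54 mm behind the grasp point. The pads swing forward as they close: fully open they stand 13 mm farther back than shut.
Start: joints at [-65.776, 14.897, -7.913, 67.191, 0, 90], TCP at [0.215, -0.479, 0.253] pointing down, gripper open.
Joint ranges: [-159.42, 159.42], [-47.68, 98.78], [-73.54, 78.23], [-108.79, 121.32], [-90, 84.71], [-180, 180]. Speed limits (degrees/s): [147.25, 147.25, 180, 180, 180, 180].

## Interface

Orientations are given as a 3x3 rotation matrix whose columns are the frame's x, y, z axes.
In Python, from bench import r, eyes gives the robot as it stands.
- The arm moves only by the shell command python3 -m crank 'ROWS' [FORCE]. ROWS is JSON, a list of rows, each an object with "dp": the shift along the world's x, y, z as a fraction of full scale, a list of three; "dr": the turn, a rotation vector about the world's x, y, z as a fraction of full scale, a list of three; "gripper": the gripper command: -1 is fully open, 1 is shut, values between are in proportion. A call has 1 to 12 rows; each row shifts and turns the commanded pose from where the row before left it; what a row does not reach is not made up. Full scale, the value 1, is 0.75 m for a shift and pi/2 rad for a turn. A row lasts 1/8 s, in which the tool goes at most 62.5 mm and 10.7 degrees, less where a joint would pass 70% of its speed; a pose out of reach is approached as far as the arm can. A call with a number of a shift or a turn outside -1 to 1 is refused whole. A call with a gripper value outside its range is refused whole. The fingers move at their own pace and stop on an object; FORCE is the grip in N (left out, the last holds). Time passes only in rows, so rows that do not move let the fingers close. It gives the time, the measured TCP pose, the force and the opening at its end, in the units of the state.
- r.get_state(): the state, without advancing time (a new reading comes with each control period).
- eyes.get_image(name): name is "scene" or "top" or "wrist"; returns a dict with "img" (384x512x3 uint8, red, green, blue), "K" (3x3 intrinsics, pixels), "rvec" (rotation vector, rad) and "tvec" (3), from world to camera coordinates, as OpenCV has them; the wrist camera has in their place "mount" (4x4, takes a point from camera to tool coordinates, whose origin is the TCP and whose axes are the flange's). Camera axes: x right, y down, z forward; pixel columns grow to the right and rows downward; lengths in m; the calibration is good to about 2 mm. A picture is of the moment at which its call begins: read the wrist's pose just before it. There is no depth.
- r.hand_in(): hands the job in, once; it reports no verdict.
The state is a dict: "time": time; "joint_positions": joint angles; "dq": joint speeds; "joint_efforts": joint torques, N m; "tool_pos": TCP position; "ee_rot": TCP orientation; "ft_force": force on the tool from outside, world axes, zero at the start; "ft_torque": the same for the moment, N m; "gripper_width": opening from 0.0 (shut) to 1.0 (fully open).
Only numpy, scipy, OpenCV 4.12 (cv2) and the standard library are available. Lean on these libraries where they do the work, as an engineer would, in place of code of your own. Each camera call takes 0.05 s, during which the arm holds its last target. There are 200 camera calls.

## Task

The upper half of the aluminium mould leans on its stand. Put it on the lower half with its raised core face down in the pocket, both holes over the locating pins, lowering it gently until it lies flush all round, and let go. Do not disturb the bur stand, the jar or the brush.

Things in the scene. Friction and masses are not known exactly. Their poses are not given: they have to be found in the camera images.
- upper_half: Upper mould half, loose, aluminium, 180 g: plate 96 (x) by 58 (y) by 10 mm (z); a raised core 40 (x) by 28 (y) mm, 10 mm high, in the middle of one face, the other face (back) plain. Through holes 10 mm wide at x = +36 and -36, y = 0. Origin: centre of the plate's core-side face; z points out of the plain back (plate z 0 to 10, core z -10 to 0). Fits either way round (half turn about z).
- plate_mid (a point): Middle of the upper half's plate (z = 5 mm in its frame, same axes). At the start the plate stands on a short edge, x end up, leaning 20 degrees from vertical, plain back looking towards the stand's -x and slightly up, core on the underside of the lean, between the stand's prongs. Its two long sides, 58 mm apart, are free to grip.
- stand: Fixed plate stand. Wooden foot 110 (x) by 90 (y) by 10 mm; lip 10 mm higher at x = -27 to -35 mm, in front of the plate's lower edge; two 6 mm steel prongs at y = +21 and -21 mm behind the plate, leaning 20 degrees towards +x, tops 97 mm above the bench. Origin: centre of the foot's underside, z up. The plate lifts straight up off it.
- lower_half: Fixed lower mould half: aluminium block 96 (x) by 46 (y) by 18 mm, top face 60 mm above the bench, on a dark steel neck 70 by 36 mm and a foot 120 by 90 by 12 mm. Origin: centre of the foot's underside, z up, x along the length. The block is 12 mm narrower than the upper half, so fingers on the plate's long sides pass beside it.
- seat (a point): Centre of the lower half's top face, 60 mm above the bench, same axes; the upper half's origin comes here when home. In the middle a pocket 44 (x) by 32 (y) mm, 13 mm deep. Two steel locating pins, 7 mm thick with tapered tips, stand 14 mm above the face at x = +36 and -36 mm, y = 0.
- bur_stand: Bystander: round grey stand of small burs, 72 mm across, 47 mm high, origin under its centre. Leave alone.
- jar: Bystander: clear jar with a black cap, 48 mm across, 55 mm high, origin under its centre. Leave alone.
- brush: Bystander: bench brush 150 mm long lying flat, origin under its middle. Leave alone.
Mind the look-alikes: they are no part of the job. There is more than one size of the upper_half; the one meant has the size given above.

How it is judged (in metres and radians):
At the end, for the whole second after the job is handed in: The upper half lies at rest, released, on the lower half, core side down: mating faces within 2 mm, within 3 degrees of level, centred within 4 mm and lengthwise within 6 degrees (either way round) (angle between upper_half's own z axis and vertical below 0.05 rad and z of upper_half in the frame of seat between -0.002 and 0.002 m and horizontal distance between upper_half and seat below 0.004 m and angle between the x axis of upper_half and the x axis of seat, either way round below 0.1 rad and linear speed of upper_half below 0.01 m/s); the robot touches nothing.
It fails at once if the upper half is dropped or slammed onto the lower half (faster than 0.4 m/s within 40 mm of home) (distance between upper_half and seat below 0.04 m and linear speed of upper_half above 0.4 m/s).
It fails at once if the bur stand, jar or brush is moved by more than 30 mm or the stand or jar tipped (distance of any of bur_stand, jar, brush from where it was at the start of the episode above 0.03 m or angle between any of bur_stand, jar's own z axis and vertical above 0.35 rad).
It also fails if it takes over 42 s, if anything falls off the work surface, if the arm or the gripper's body presses on something with over 40 N, if the wrist force passes 120 N, or if a joint passes its speed limit or range.

## Working session

There is one attempt and no reset: what is moved stays moved. The work goes in short steps, Python scripts to look and compute and a shell command to move; the robot and the scene stay as the last step left them, time stands still between calls to the robot, and variables do not carry over. Pictures are saved under pics/ and viewed, about 8 in all and at most 12, crops included, and the job is handed in when it is done.

```bash
ls; mkdir -p pics
python3 - <<'E'
from bench import r, eyes
import cv2
for n in("scene","top"):
    d=eyes.get_image(n);cv2.imwrite(f"pics/{n}0.png",d["img"][:,:,::-1]);print(n,d["K"].tolist(),d["rvec"],d["tvec"])
d=eyes.get_image("wrist");print(d["mount"],d["K"]);print(r.get_state(),r.tip_reach)
a=cv2.imread("pics/scene0.png")
cv2.imwrite("pics/scene0.png",cv2.resize(a,(800,600),interpolation=cv2.INTER_CUBIC))
a=cv2.imread("pics/top0.png")
cv2.imwrite("pics/top0.png",cv2.resize(a,(800,600),interpolation=cv2.INTER_CUBIC))
E
```

```text
pics
scene [[490.29854784565066, 0.0, 257.49277370708586], [0.0, 490.29854784565066, 193.1810567941101], [0.0, 0.0, 1.0]] [ 1.34650604  2.0560211  -1.03512086] [ 0.23519073 -0.27349504  1.69491373]
top [[354.66429955232394, 0.0, 261.16904424857375], [0.0, 354.66429955232394, 194.10651679101963], [0.0, 0.0, 1.0]] [ 2.11282085 -2.11728034  0.15096138] [-0.00266716  0.57701102  0.98841697]
[[-3.26635972e-04 -9.52491593e-01 -3.04564704e-01  7.77373293e-02]
 [ 9.99999822e-01 -4.63011460e-04  3.75547815e-04  6.72534244e-04]
 [-4.98723085e-04 -3.04564527e-01  9.52491575e-01 -1.20962712e-01]
 [ 0.00000000e+00  0.00000000e+00  0.00000000e+00  1.00000000e+00]] [[288.00793048   0.         252.66153867]
 [  0.         288.00793048 191.02284828]
 [  0.           0.           1.        ]]
{'time': 0.15, 'joint_positions': array([-6.57763260e+01,  1.49286595e+01, -7.97048962e+00,  6.71917665e+01,
       -7.38993799e-04,  8.99989807e+01]), 'dq': array([-0.03572661, -0.14177528,  0.23905554, -0.08164905, -0.02773837,
        0.07204786]), 'joint_efforts': array([ 2.22464240e-05, -4.06006050e+01,  2.54166681e+01,  1.26796000e-02,
       -1.05546181e-05,  4.71323844e-06]), 'tool_pos': array([ 0.21519196, -0.47830456,  0.25263043]), 'ee_rot': array([[ 9.11943355e-01,  4.10315584e-01, -6.62816204e-04],
       [ 4.10316119e-01, -9.11942215e-01,  1.44176939e-03],
       [-1.28696298e-05, -1.58677618e-03, -9.99998741e-01]]), 'ft_force': array([ 0.5163535 ,  0.97628171, -0.20827264]), 'ft_torque': array([ 0.04321862, -0.01152175, -0.0141612 ]), 'gripper_width': 0.993279108443453} 0.022
```

View pics/scene0.png

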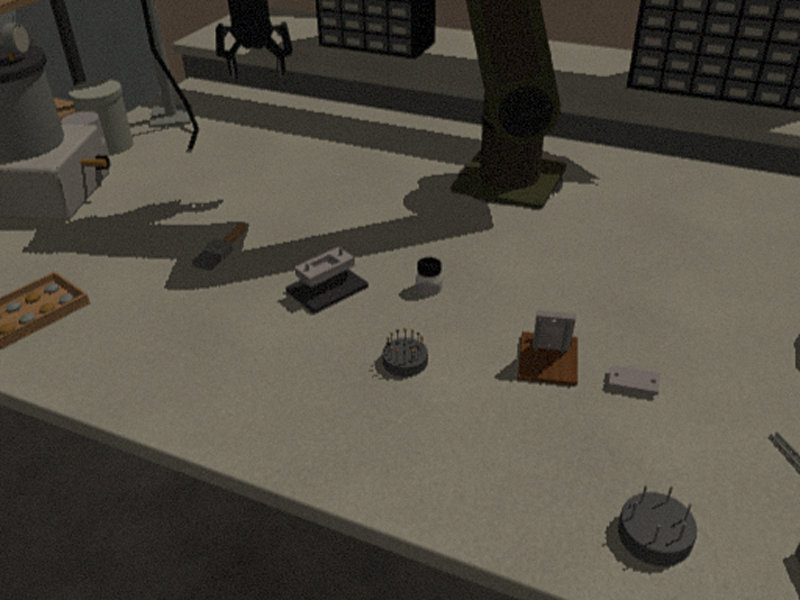

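View pics/top0.png

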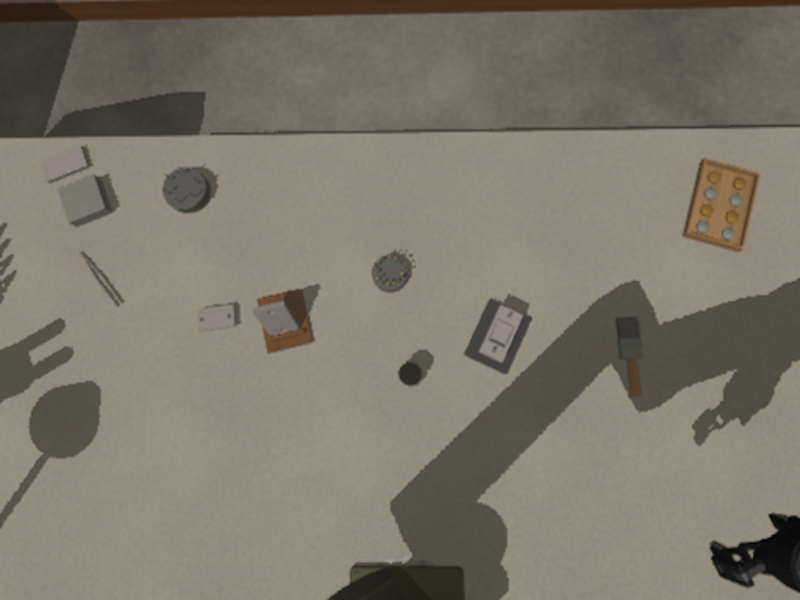

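The top view shows the stand with the plate near (283,320), the lower half near (499,334), the jar at (410,373) and the bur stand at (391,270). Next, enlarged crops of the first two.

Run:
```python
from bench import eyes
import cv2,numpy as np
im=np.mean([eyes.get_image("top")["img"].astype(float) for _ in range(6)],0)
im=np.clip(im*1.5,0,255).astype(np.uint8)[:,:,::-1]
f=lambda x,y:cv2.resize(im[y:y+60,x:x+50],(400,480),interpolation=cv2.INTER_CUBIC)
o=np.hstack([f(158,178),f(294,184)])
for k in range(0,800,80):cv2.line(o,(k,0),(k,6),(0,0,255),1)
for k in range(0,480,80):cv2.line(o,(0,k),(6,k),(0,0,255),1)
cv2.imwrite("pics/crop1.png",o)
```

```text
(no output)
```

View pics/crop1.png

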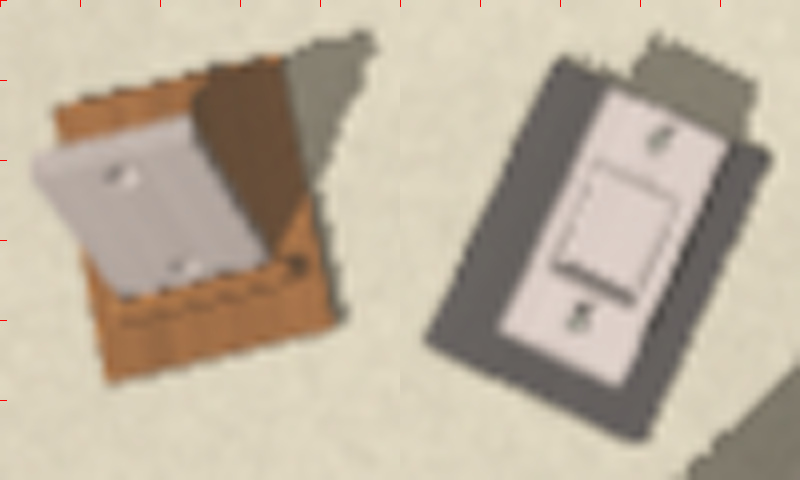

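The crop shows the stand foot corners at (55,107), (283,57), (335,325), (107,382) and the plate back corners at the bottom at (118,298), (270,265). Lower half: foot corners (565,55), (775,155), (645,440), (425,340), block corners (608,88), (730,142), (623,387), (498,330). Now to fit poses.

```bash
cat > h.py <<'E'
import numpy as np,cv2
from bench import r,eyes
from scipy.optimize import least_squares
from scipy.spatial.transform import Rotation as R
T=dict(K=np.array([[354.6643,0,261.16904],[0,354.6643,194.10652],[0,0,1]]),rvec=np.array([2.11282085,-2.11728034,.15096138]),tvec=np.array([-.00266716,.57701102,.98841697]))
def proj(P,c=T):return cv2.projectPoints(np.array(P,float),np.array(c["rvec"]),np.array(c["tvec"]),np.array(c["K"]),None)[0][:,0]
def back(uv,z,c=T):
    M=cv2.Rodrigues(np.array(c["rvec"]))[0];o=-M.T@np.ravel(c["tvec"])
    d=M.T@np.linalg.inv(c["K"])@[uv[0],uv[1],1];return o+d*(z-o[2])/d[2]
def pose(P,p):
    P=np.array(P,float);return R.from_euler('z',p[2]).apply(P)+[p[0],p[1],0]
def fit(P,uv,p0,c=T):
    s=least_squares(lambda p:(proj(pose(P,p),c)-uv).ravel(),p0);return s.x,np.abs(s.fun).max()
E
python3 - <<'E'
from h import *
n=lambda L,x0,y0,o:np.array([[(u-o+.5)/8-.5+x0,(v+.5)/8-.5+y0] for u,v in L])
box=lambda a,b,z:[[a,b,z],[a,-b,z],[-a,-b,z],[-a,b,z]]
uv=n([(55,107),(283,57),(335,325),(107,382)],158,178,0)
c=[back(u,.01) for u in uv];print(np.round(c,4))
p,e=fit(box(.055,.045,.01),uv,[np.mean(c,0)[0],np.mean(c,0)[1],0]);print("stand",p[:2],np.degrees(p[2]),e)
# plate back corners in stand frame
for u,z in zip(n([(118,298),(270,265),(33,175),(190,140),(33,160),(190,117)],158,178,0),[.0134,.0134,.1036,.1036,.1002,.1002]):
    q=back(u,z)-[p[0],p[1],0];print(np.round(R.from_euler('z',-p[2]).apply(q)*1e3,1))
uv=n([(565,55),(775,155),(645,440),(425,340),(608,88),(730,142),(623,387),(498,330)],294,184,400)
for s in([0,1,2,3,4,5,6,7],[0,1,2,3],[4,5,6,7]):
    P=np.array(box(.06,.045,.012)+box(.048,.023,.06))[s]
    c=np.mean([back(u,.03) for u in uv],0)
    q,e=fit(P,uv[s],[c[0],c[1],-.4]);print("lower",q[:2],np.degrees(q[2]),e)
E
```

```text
[[0.5956 0.2954 0.01  ]
 [0.6147 0.2077 0.01  ]
 [0.5111 0.1843 0.01  ]
 [0.4897 0.2704 0.01  ]]
stand [0.55281209 0.23945876] 13.081731625581662 0.5993317392862423
[-24.6  33.6  13.4]
[-25.6 -25.2  13.4]
[  8.6  32.1 103.6]
[  8.  -24.  103.6]
[ 14.6  32.1 100.2]
[ 16.8 -24.8 100.2]
lower [ 0.52044543 -0.17462089] -25.75969041987144 1.0579642286847388
lower [ 0.52150371 -0.17551817] -26.136207627115034 0.6097667392719472
lower [ 0.51947919 -0.17379978] -25.10409934710401 0.4184055760375145
```

```bash
python3 -m crank '[{"dp":[0.023,0.07,0],"dr":[0,0,-0.0102],"gripper":-1},{"dp":[0.023,0.07,0],"dr":[0,0,-0.0102],"gripper":-1},{"dp":[0.023,0.07,0],"dr":[0,0,-0.0102],"gripper":-1},{"dp":[0.023,0.07,0],"dr":[0,0,-0.0102],"gripper":-1},{"dp":[0.023,0.07,0],"dr":[0,0,-0.0102],"gripper":-1},{"dp":[0.023,0.07,0],"dr":[0,0,-0.0102],"gripper":-1},{"dp":[0.023,0.07,0],"dr":[0,0,-0.0102],"gripper":-1},{"dp":[0.023,0.07,0],"dr":[0,0,-0.0102],"gripper":-1},{"dp":[0.023,0.07,0],"dr":[0,0,-0.0102],"gripper":-1},{"dp":[0.023,0.07,0],"dr":[0,0,-0.0102],"gripper":-1},{"dp":[0.023,0.07,0],"dr":[0,0,-0.0102],"gripper":-1},{"dp":[0.023,0.07,0],"dr":[0,0,-0.0102],"gripper":-1}]'
python3 -m crank '[{"dp":[0.0,0.01,0],"dr":[0.022,-0.0947,0],"gripper":-1},{"dp":[0.0,0.01,0],"dr":[0.022,-0.0947,0],"gripper":-1},{"dp":[0.0,0.01,0],"dr":[0.022,-0.0947,0],"gripper":-1},{"dp":[0.0,0.01,0],"dr":[0.022,-0.0947,0],"gripper":-1},{"dp":[0,0.01,-0.02],"dr":[0.022,-0.0947,0],"gripper":-1},{"dp":[0,0.01,-0.03],"dr":[0.022,-0.0947,0],"gripper":-1},{"dp":[0,0.01,-0.05],"dr":[0.022,-0.0947,0],"gripper":-1},{"dp":[0,0.01,-0.05],"dr":[0.022,-0.0947,0],"gripper":-1},{"dp":[0,0,0],"dr":[0,0,0],"gripper":-1}]'
python3 - <<'E'
from h import *
s=r.get_state();print(s["joint_positions"],s["tool_pos"],s["ee_rot"])
d=eyes.get_image("wrist");cv2.imwrite("pics/w1.png",cv2.resize(d["img"][:,:,::-1],(800,600),interpolation=cv2.INTER_CUBIC))
E
```

```text
time: 1.95
tool_pos: [0.4298, 0.1268, 0.2535]
ee_rot: [[0.963, 0.268, -0.007], [0.268, -0.963, 0.024], [0.0, -0.025, -1.0]]
ft_force: [-0.0, -1.1, -0.5]
gripper_width: 0.996
time: 3.08
tool_pos: [0.4898, 0.1682, 0.2235]
ee_rot: [[0.481, 0.302, 0.823], [0.193, -0.952, 0.236], [0.855, 0.046, -0.516]]
ft_force: [-0.3, -0.4, -1.0]
gripper_width: 0.997
[ 21.81548882  -2.42204931 -73.30030023 -39.66978346  -4.97137736
 179.94384413] [0.48983159 0.16821879 0.22352377] [[ 0.48075042  0.30188248  0.8232533 ]
 [ 0.19348896 -0.95224723  0.23619323]
 [ 0.85524327  0.04574043 -0.51620418]]
```

View pics/w1.png

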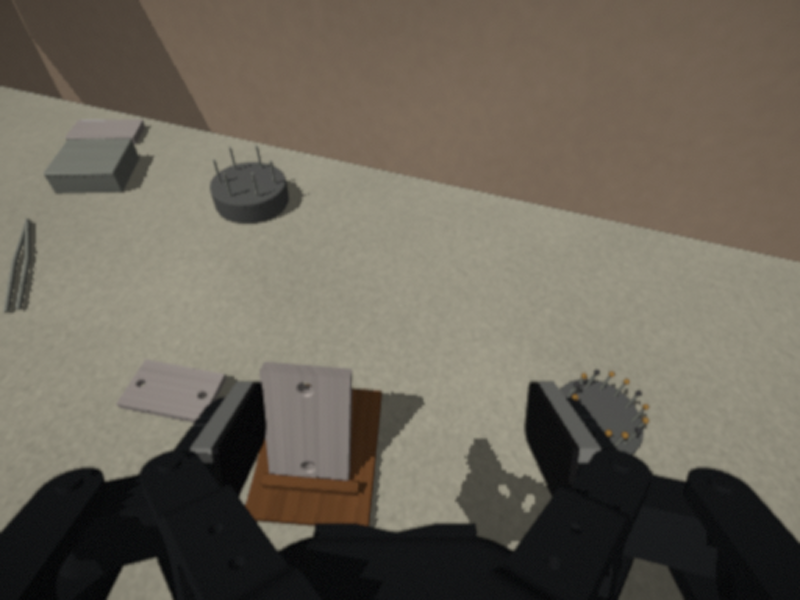

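The wrist view shows the plate back: top corners (263,364), (352,370), bottom (268,477), (350,480), holes (305,390) and (307,466). Joints 3 and 6 are at their limits, so I'll come down from above instead of from behind. Next I refine the plate from this view.

```bash
cat >> h.py <<'E'
def wcam(s,d):
    C=np.eye(4);C[:3,:3]=s["ee_rot"];C[:3,3]=s["tool_pos"];W=np.linalg.inv(C@d["mount"])
    return dict(K=d["K"],rvec=cv2.Rodrigues(W[:3,:3])[0].ravel(),tvec=W[:3,3])
E
python3 - <<'E'
from h import *
s=r.get_state();d=eyes.get_image("wrist");c=wcam(s,d)
uv=(np.array([(263,364),(352,370),(350,480),(268,477),(305,388),(307,466)])+.5)/1.5625-.5
# plate-back points about plate_mid: (u along d, v along stand y, 5mm along n)
t=np.radians(20)
P=[[np.sin(t)*u-np.cos(t)*.005,v,.0568+np.cos(t)*u+np.sin(t)*.005] for u,v in[(.048,.029),(.048,-.029),(-.048,-.029),(-.048,.029),(.036,0),(-.036,0)]]
p,e=fit(P,uv,[.55,.24,.2],c);print(p,np.degrees(p[2]),e); print(proj(pose(P,p),c)-uv)
E
```

```text
[0.54594315 0.23927525 0.25018276] 14.334416494819841 3.351481101313709
[[-2.15067776  2.89062854]
 [-0.60485536  3.3514811 ]
 [-0.62025833 -1.13293534]
 [ 1.58207759 -2.9292163 ]
 [ 0.6189778  -0.88184934]
 [ 1.44869916 -1.27059057]]
```

```bash
cat >> h.py <<'E'
def graspR(yaw,pitch,roll=0):
    y,p=np.radians([yaw,pitch]);z=np.array([np.cos(p)*np.cos(y),np.cos(p)*np.sin(y),-np.sin(p)])
    x=np.array([np.sin(p)*np.cos(y),np.sin(p)*np.sin(y),np.cos(p)]);return np.c_[x,np.cross(z,x),z]@R.from_euler('z',roll,degrees=True).as_matrix()
def delta(pos,M):
    s=r.get_state();print("dp",np.round((np.array(pos)-s["tool_pos"])/.75,4),"dr",np.round(R.from_matrix(M@s["ee_rot"].T).as_rotvec()/(np.pi/2),4))
E
python3 -c "
from h import *
for roll in(0,3,-3):delta([.547,.240,.19],graspR(13.5,20,roll))"
```

```text
dp [ 0.0802  0.0979 -0.0419] dr [ 0.0623 -0.1147 -0.042 ]
dp [ 0.0802  0.0979 -0.0419] dr [ 0.0914 -0.107  -0.0565]
dp [ 0.0802  0.0979 -0.0419] dr [ 0.0332 -0.1224 -0.0276]
```

```bash
python3 -m crank '[{"dp":[0.03,0.03,0],"dr":[0,0,0],"gripper":-1},{"dp":[0.025,0.034,-0.01],"dr":[0,0,0],"gripper":-1},{"dp":[0.025,0.034,-0.01],"dr":[0.011,-0.04,-0.009],"gripper":-1},{"dp":[0,0,-0.01],"dr":[0.011,-0.04,-0.009],"gripper":-1},{"dp":[0,0,-0.012],"dr":[0.011,-0.04,-0.009],"gripper":-1},{"dp":[0,0,0],"dr":[0,0,0],"gripper":-1}]'
python3 - <<'E'
from h import *
s=r.get_state();print(s["joint_positions"],s["tool_pos"])
for roll in(0,-3,-5):delta([.547,.240,.15],graspR(13.5,20,roll))
d=eyes.get_image("wrist");cv2.imwrite("pics/w2.png",cv2.resize(d["img"][:,:,::-1],(800,600),interpolation=cv2.INTER_CUBIC))
E
```

```text
time: 3.92
tool_pos: [0.5758, 0.2307, 0.2034]
ee_rot: [[0.329, 0.279, 0.902], [0.175, -0.957, 0.232], [0.928, 0.081, -0.364]]
ft_force: [0.0, 0.0, 0.1]
gripper_width: 0.998
[ 27.78995667  21.35091838 -73.4700146  -72.95000662 -12.45332227
 179.94365836] [0.57580751 0.23072231 0.20337165]
dp [-0.0384  0.0124 -0.0712] dr [ 0.0541 -0.0018 -0.0297]
dp [-0.0384  0.0124 -0.0712] dr [ 0.0238 -0.0093 -0.0179]
dp [-0.0384  0.0124 -0.0712] dr [ 0.0036 -0.0143 -0.0101]
```

View pics/w2.png

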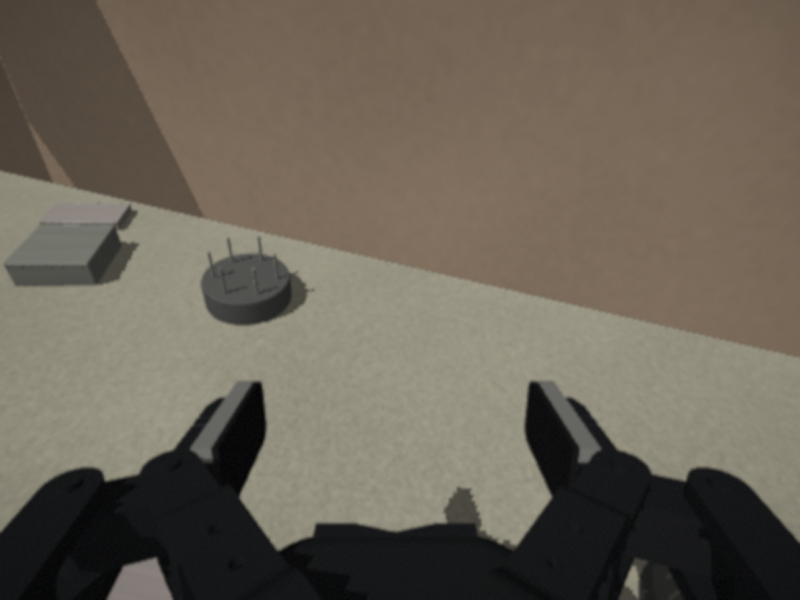

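```bash
cat > k.py <<'E'
from h import *
D=[([-65.776,14.929,-7.97,67.19,0],[.2152,-.4783,.2526]),([21.815,-2.422,-73.30,-39.67,-4.971],[.4898,.1682,.2235]),([27.79,21.351,-73.47,-72.95,-12.453],[.5758,.2307,.2034])]
def wrist(q,p):
    j=np.radians(q);L=.3;pp=j[1]-j[2]+j[3]
    rr=p[0]*np.cos(j[0])+p[1]*np.sin(j[0])
    return np.array([rr-L*np.cos(j[4])*np.cos(pp),p[2]+L*np.cos(j[4])*np.sin(pp)])
A=[];b=[]
for q,p in D:
    a1,a2=np.radians(q[1]),np.radians(q[1]-q[2]);w=wrist(q,p)
    # upper: u up, f fwd ; fore: g along, o perpendicular
    A+=[[0,np.sin(a1),np.cos(a1),np.cos(a2),np.sin(a2)],[1,np.cos(a1),-np.sin(a1),-np.sin(a2),np.cos(a2)]];b+=list(w)
X,res,rk,sv=np.linalg.lstsq(np.array(A),np.array(b),rcond=None)
E
python3 - <<'E'
from k import *
print(X,res,sv,np.array(A)@X-b)
h,u,f,g,o=X
# distance shoulder-wrist at limit j3=-73.5 and for targets
for yaw in(13.5,20,24):
  for pit in(20,30,40,60,90):
    M=graspR(yaw,pit);w=np.array([.547,.240,.06])-.3*M[:,2];print(yaw,pit,np.round(w,3),"dist",np.hypot(np.hypot(w[0],w[1]),w[2]-h))
for j3 in(-73.5,-60,-40,0):
    a=-np.radians(j3);print(j3,np.hypot(f+g*np.cos(a)+o*np.sin(a),u-g*np.sin(a)+o*np.cos(a)))
E
```

```text
[0.14528233 0.49647998 0.1183416  0.27679293 0.07133258] [0.00185165] [2.90359651 2.36252058 0.72404589 0.64691305 0.21186052] [ 3.82082538e-05 -7.42881761e-05 -6.28350646e-03  2.98073605e-02
 -6.29507698e-03 -2.97330723e-02]
13.5 20 [0.273 0.174 0.163] dist 0.32420128701618256
13.5 30 [0.294 0.179 0.21 ] dist 0.35072596054768673
13.5 40 [0.324 0.186 0.253] dist 0.3885491234223416
13.5 60 [0.401 0.205 0.32 ] dist 0.48310879427508613
13.5 90 [0.547 0.24  0.36 ] dist 0.6347540293720101
20 20 [0.282 0.144 0.163] dist 0.31700553616399707
20 30 [0.303 0.151 0.21 ] dist 0.34461057249733407
20 40 [0.331 0.161 0.253] dist 0.3836783587245858
20 60 [0.406 0.189 0.32 ] dist 0.48056120094156135
20 90 [0.547 0.24  0.36 ] dist 0.6347540293720101
24 20 [0.289 0.125 0.163] dist 0.3159103042099826
24 30 [0.31  0.134 0.21 ] dist 0.34368241100978475
24 40 [0.337 0.147 0.253] dist 0.38294123514099276
24 60 [0.41  0.179 0.32 ] dist 0.48017728948816707
24 90 [0.547 0.24  0.36 ] dist 0.6347540293720101
-73.5 0.3654928193910017
-60 0.432400559220428
-40 0.5299340577484936
0 0.691767595087014
```

Pitch 20° is out of reach, with joint 3 at its stop. The pitch about the jaw axis is free, so I'll grasp with the tool 50° down, turned half round (j6 near 0) to stay clear of the joint 6 limit.

```bash
python3 -m crank '[{"dp":[-0.01,0.005,0],"dr":[-0.025,0.104,0],"gripper":-1},{"dp":[-0.01,0.005,0],"dr":[-0.025,0.104,0],"gripper":-1},{"dp":[-0.018,0.002,0],"dr":[-0.025,0.104,0],"gripper":-1},{"dp":[0,0,0],"dr":[-0.069,-0.0165,0.084],"gripper":-1},{"dp":[0,0,0],"dr":[-0.069,-0.0165,0.084],"gripper":-1},{"dp":[0,0,0],"dr":[-0.069,-0.0165,0.084],"gripper":-1},{"dp":[0,0,0],"dr":[-0.069,-0.0165,0.084],"gripper":-1},{"dp":[0,0,0],"dr":[-0.069,-0.0165,0.084],"gripper":-1},{"dp":[0,0,0],"dr":[-0.069,-0.0165,0.084],"gripper":-1},{"dp":[0,0,0],"dr":[-0.069,-0.0165,0.084],"gripper":-1},{"dp":[0,0,0],"dr":[-0.069,-0.0165,0.084],"gripper":-1},{"dp":[0,0,0],"dr":[-0.069,-0.0165,0.084],"gripper":-1}]'
python3 -m crank '[{"dp":[0,0,0],"dr":[-0.069,-0.0165,0.084],"gripper":-1},{"dp":[0,0,0],"dr":[-0.069,-0.0165,0.084],"gripper":-1},{"dp":[0,0,0],"dr":[-0.069,-0.0165,0.084],"gripper":-1},{"dp":[0,0,0],"dr":[-0.069,-0.0165,0.084],"gripper":-1},{"dp":[0,0,0],"dr":[-0.069,-0.0165,0.084],"gripper":-1},{"dp":[0,0,0],"dr":[-0.069,-0.0165,0.084],"gripper":-1},{"dp":[0,0,0],"dr":[-0.069,-0.0165,0.084],"gripper":-1},{"dp":[0,0,0],"dr":[0,0,0],"gripper":-1}]'
python3 - <<'E'
from h import *
s=r.get_state();print(s["joint_positions"],s["tool_pos"])
delta([.47,.222,.205],graspR(13.7,50,180))
E
```

```text
time: 5.48
tool_pos: [0.5714, 0.2234, 0.1968]
ee_rot: [[-0.435, 0.714, 0.549], [0.897, 0.292, 0.332], [0.077, 0.637, -0.767]]
ft_force: [-0.4, -0.5, -0.2]
gripper_width: 1.0
time: 6.48
tool_pos: [0.572, 0.2243, 0.1972]
ee_rot: [[-0.886, -0.038, 0.462], [0.039, 0.987, 0.157], [-0.462, 0.157, -0.873]]
ft_force: [0.0, 0.2, 0.6]
gripper_width: 1.0
[ 22.22754665   8.5805068  -33.87812502  18.39990159  -1.68471262
  21.80249305] [0.57196264 0.2242574  0.1971691 ]
dp [-0.136  -0.003   0.0104] dr [-0.0805 -0.1473  0.116 ]
```

```bash
python3 -m crank '[{"dp":[-0.045,-0.001,0.0035],"dr":[-0.027,-0.049,0.0387],"gripper":-1},{"dp":[-0.045,-0.001,0.0035],"dr":[-0.027,-0.049,0.0387],"gripper":-1},{"dp":[-0.045,-0.001,0.0035],"dr":[-0.027,-0.049,0.0387],"gripper":-1},{"dp":[0,0,0],"dr":[0,0,0],"gripper":-1},{"dp":[0,0,0],"dr":[0,0,0],"gripper":-1}]'
python3 - <<'E'
from h import *
s=r.get_state();print(s["joint_positions"],s["tool_pos"]);np.savez("w3.npz",p=s["tool_pos"],R=s["ee_rot"])
d=eyes.get_image("wrist");cv2.imwrite("pics/w3.png",cv2.resize(d["img"][:,:,::-1],(800,600),interpolation=cv2.INTER_CUBIC))
delta([.547,.240,.15],graspR(13.7,50,180))
E
```

```text
time: 7.1
tool_pos: [0.4723, 0.2223, 0.2049]
ee_rot: [[-0.743, -0.236, 0.626], [-0.181, 0.972, 0.152], [-0.644, -0.0, -0.765]]
ft_force: [0.4, -0.3, 0.2]
gripper_width: 0.997
[ 31.77723648  -3.41746017 -53.43655515   1.33137876 -11.54950719
  14.04609603] [0.47232778 0.22231724 0.20491873]
dp [ 0.0982  0.0231 -0.0739] dr [-0.0002  0.0014  0.0005]
```

View pics/w3.png

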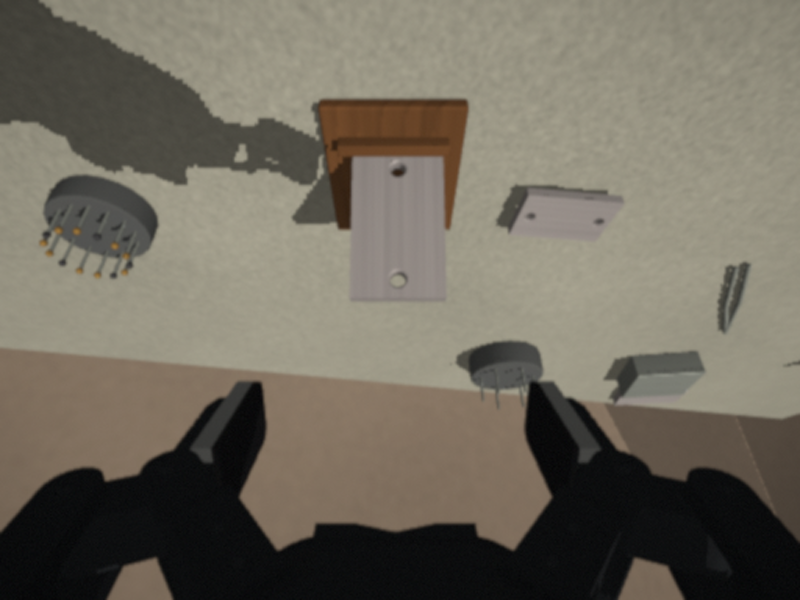

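The wrist view is upside down: the plate's top-end corners are at (350,300), (445,299), the holes at (398,168), (398,279), the sides vertical, and the fingers centred at about u=395. The plate is well centred.

Run:
```python
from h import *
q=np.load("w3.npz");d=eyes.get_image("wrist");c=wcam(dict(ee_rot=q["R"],tool_pos=q["p"]),d)
uv=(np.array([(350,300),(445,299),(398,168),(398,279),(353,175),(443,175)])+.5)/1.5625-.5
t=np.radians(20)
P=lambda z:[[np.sin(t)*u-np.cos(t)*.005,v,z+np.cos(t)*u+np.sin(t)*.005] for u,v in[(.048,-.029),(.048,.029),(-.036,0),(.036,0),(-.034,-.029),(-.034,.029)]]
p,e=fit(P(.0568),uv,[.55,.24,.2],c);print(p,np.degrees(p[2]),e);print(np.round(proj(pose(P(.0568),p),c)-uv,1))
# stand foot
uv=(np.array([(320,101),(467,101)])+.5)/1.5625-.5
print([back(u,.01,c) for u in uv])
```

```text
[0.54954525 0.2419449  0.23757547] 13.612071954888119 1.7972884002227687
[[-0.3 -0.6]
 [ 0.7  0.1]
 [-0.1  1.8]
 [-0.1  0.5]
 [-0.4 -0.9]
 [ 0.1 -0.8]]
[array([0.50543995, 0.1843954 , 0.01      ]), array([0.485182  , 0.26768045, 0.01      ])]
```

```bash
python3 -m crank '[{"dp":[0.034,0.0086,-0.024],"dr":[0,0,0],"gripper":-1},{"dp":[0.034,0.0086,-0.024],"dr":[0,0,0],"gripper":-1},{"dp":[0.034,0.0086,-0.024],"dr":[0,0,0],"gripper":-1},{"dp":[0,0,-0.03],"dr":[0,0,0],"gripper":-1},{"dp":[0,0,-0.03],"dr":[0,0,0],"gripper":-1},{"dp":[0,0,-0.03],"dr":[0,0,0],"gripper":-1},{"dp":[0,0,-0.03],"dr":[0,0,0],"gripper":-1},{"dp":[0,0,0],"dr":[0,0,0],"gripper":-1}]'
python3 - <<'E'
from h import *
s=r.get_state();print(s["joint_positions"],s["ft_force"])
delta([.548,.2415,.057],graspR(13.6,50,180))
E
```

```text
time: 8.2
tool_pos: [0.5489, 0.2411, 0.0577]
ee_rot: [[-0.746, -0.236, 0.622], [-0.183, 0.972, 0.149], [-0.64, -0.003, -0.769]]
ft_force: [-0.5, -0.1, -0.0]
gripper_width: 1.002
[ 28.4272113   20.95668942 -57.82933416 -27.59679248  -9.49837692
  11.3488691 ] [-0.54025231 -0.0673442  -0.02301088]
dp [-0.0012  0.0005 -0.0009] dr [ 0.0023 -0.002  -0.0008]
```

Close, then take a first small lift.

```bash
python3 -m crank '[{"dp":[0,0,0],"dr":[0,0,0],"gripper":0},{"dp":[0,0,0],"dr":[0,0,0],"gripper":0.3},{"dp":[0,0,0],"dr":[0,0,0],"gripper":0.6},{"dp":[0,0,0],"dr":[0,0,0],"gripper":1},{"dp":[0,0,0],"dr":[0,0,0],"gripper":1},{"dp":[0,0,0],"dr":[0,0,0],"gripper":1},{"dp":[0,0,0],"dr":[0,0,0],"gripper":1}]' 70
python3 -m crank '[{"dp":[0,0,0.01],"dr":[0,0,0],"gripper":1},{"dp":[0,0,0.03],"dr":[0,0,0],"gripper":1},{"dp":[0,0,0.05],"dr":[0,0,0],"gripper":1},{"dp":[0,0,0.06],"dr":[0,0,0],"gripper":1},{"dp":[0,0,0.06],"dr":[0,0,0],"gripper":1},{"dp":[0,0,0],"dr":[0,0,0],"gripper":1},{"dp":[0,0,0],"dr":[0,0,0],"gripper":1}]'
python3 - <<'E'
from h import *
d=eyes.get_image("wrist");cv2.imwrite("pics/w4.png",cv2.resize(d["img"][:,:,::-1],(800,600),interpolation=cv2.INTER_CUBIC))
s=r.get_state();print(s["joint_positions"],s["tool_pos"])
E
```

```text
time: 9.07
tool_pos: [0.5498, 0.2422, 0.0615]
ee_rot: [[-0.742, -0.237, 0.627], [-0.182, 0.971, 0.152], [-0.645, -0.002, -0.764]]
ft_force: [-2.2, -1.5, 6.5]
gripper_width: 0.665
time: 9.95
tool_pos: [0.5472, 0.2411, 0.2159]
ee_rot: [[-0.746, -0.238, 0.622], [-0.185, 0.971, 0.15], [-0.64, -0.003, -0.768]]
ft_force: [0.1, -0.1, -2.2]
gripper_width: 0.662
[ 28.49597072   3.25506869 -44.69107005   3.3168171   -9.49201053
  11.31339048] [0.5467757  0.24083256 0.21469474]
```

View pics/w4.png

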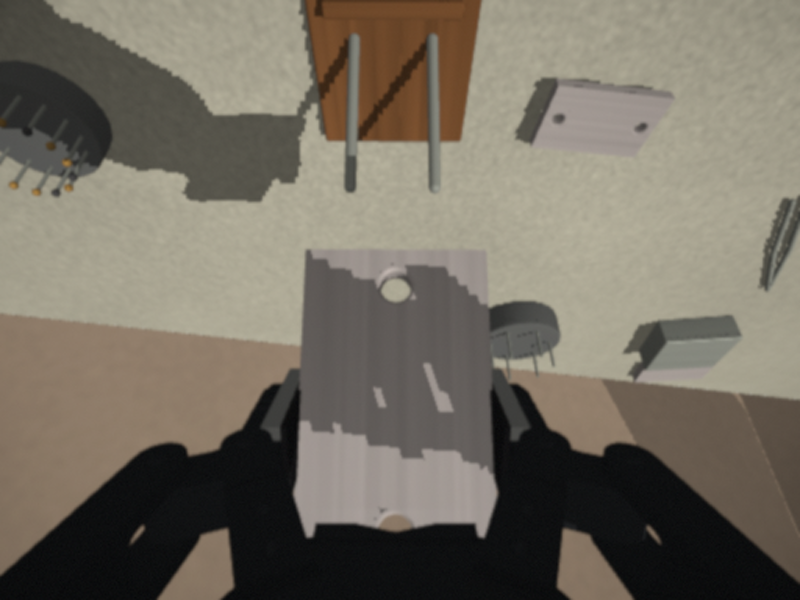

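The plate is held, and its bottom end is visible: corners (306,250), (487,251), hole (395,284), sides reaching (295,490), (497,490). I fit the plate pose in the tool frame from this.

Run:
```python
from h import *
d=eyes.get_image("wrist");m=np.linalg.inv(d["mount"])
c=dict(K=d["K"],rvec=cv2.Rodrigues(m[:3,:3])[0].ravel(),tvec=m[:3,3])  # tool->cam
P=np.array([(-48,-29,10),(-48,29,10),(-36,0,10),(31,0,10)])/1e3
f=lambda a:(np.array(a)+.5)/1.5625-.5
uv=f([(306,250),(487,251),(395,284),(394,509)])
def res(q):
    o=R.from_rotvec(q[:3]);pr=lambda X:proj(o.apply(X)+q[3:],c)
    e=list((pr(P)-uv).ravel())
    for sg,u in((-1,295),(1,497)):
        L=pr(np.array([(-.02,sg*.029,.01),(.03,sg*.029,.01)]));t=f([u,490])
        n=np.array([L[1][1]-L[0][1],-(L[1]-L[0])[0]]);e.append(n@(t-L[0])/np.linalg.norm(n))
    return e
# nominal: tool frame axes at grasp
M=graspR(13.6,50,180);t=np.radians(20);Rz=R.from_euler('z',13.6,degrees=True).as_matrix()
Pl=Rz@np.c_[[np.sin(t),0,np.cos(t)],[0,1,0],[-np.cos(t),0,np.sin(t)]]
N=M.T@Pl;print("nominal",np.round(N,3))
q0=np.r_[R.from_matrix(N).as_rotvec(),N@[0,0,-.005]]
print("nominal res",np.round(res(q0),1))
# regularised: roll/yaw & lateral weak prior
s=least_squares(lambda q:np.r_[res(q),(q-q0)/np.array([.1,.1,.1,.01,.01,.01])],q0)
o=R.from_rotvec(s.x[:3]).as_matrix();print(np.round(res(s.x),1));print(np.round(o,3),"origin in tool",np.round(s.x[3:]*1e3,1))
print("relative to nominal deg",np.degrees(R.from_matrix(N.T@o).as_rotvec()), "mid",np.round((s.x[3:]+o@[0,0,.005])*1e3,1))
np.savez("hold.npz",o=o,t=s.x[3:])
```

```text
nominal [[-0.866 -0.     0.5  ]
 [-0.     1.    -0.   ]
 [-0.5   -0.    -0.866]]
nominal res [ 0.7  9.9  0.6  9.3  1.6 11.6  2.4 15.8 -1.5 -0.8]
[ 1.  -0.5 -1.2 -1.1  0.6  0.5  0.6  1.  -0.1  1. ]
[[-0.859  0.002  0.512]
 [-0.004  1.    -0.011]
 [-0.512 -0.012 -0.859]] origin in tool [ 2.1 -0.6  8. ]
relative to nominal deg [ 0.65833104 -0.78749292 -0.24757236] mid [ 4.7 -0.6  3.7]
```

```bash
python3 -m crank '[{"dp":[-0.01,0,0.015],"dr":[-0.026,0.108,0],"gripper":1},{"dp":[-0.01,0,0.015],"dr":[-0.026,0.108,0],"gripper":1},{"dp":[-0.01,0,0.015],"dr":[-0.026,0.108,0],"gripper":1},{"dp":[-0.01,0,0.015],"dr":[-0.026,0.108,0],"gripper":1},{"dp":[-0.005,-0.037,0],"dr":[0,0,0.112],"gripper":1},{"dp":[-0.005,-0.037,0],"dr":[0,0,0.112],"gripper":1},{"dp":[-0.005,-0.037,0],"dr":[0,0,0.112],"gripper":1},{"dp":[-0.005,-0.037,0],"dr":[0,0,0.112],"gripper":1},{"dp":[-0.005,-0.037,0],"dr":[0,0,0.112],"gripper":1},{"dp":[-0.005,-0.037,0],"dr":[0,0,0.112],"gripper":1},{"dp":[-0.005,-0.037,0],"dr":[0,0,0.112],"gripper":1},{"dp":[0,-0.037,0],"dr":[0,0,0.112],"gripper":1}]'
python3 -m crank '[{"dp":[0,-0.037,0],"dr":[0,0,0.112],"gripper":1},{"dp":[0,-0.037,0],"dr":[0,0,0.112],"gripper":1},{"dp":[0,-0.037,0],"dr":[0,0,0.112],"gripper":1},{"dp":[0,-0.037,0],"dr":[0,0,0.112],"gripper":1},{"dp":[0,-0.037,0],"dr":[0,0,0.112],"gripper":1},{"dp":[0,-0.037,0],"dr":[0,0,0.112],"gripper":1},{"dp":[0,0,0],"dr":[0,0,0],"gripper":1}]'
cat >> h.py <<'E'
def target(seat,yaw,up):
    q=np.load("hold.npz");Pl=R.from_euler('z',yaw,degrees=True).as_matrix();M=Pl@q["o"].T
    return np.array(seat)+[0,0,up]-M@q["t"],M
E
python3 - <<'E'
from h import *
s=r.get_state();print(s["joint_positions"],s["tool_pos"],s["gripper_width"])
delta(*target([.5205,-.1747,.06],154.4,.10))
E
```

```text
time: 11.55
tool_pos: [0.4956, 0.0196, 0.2548]
ee_rot: [[0.084, -0.996, -0.008], [-0.995, -0.084, 0.054], [-0.055, 0.004, -0.998]]
ft_force: [0.4, 0.3, -1.8]
gripper_width: 0.663
time: 12.42
tool_pos: [0.4963, -0.1472, 0.2547]
ee_rot: [[0.903, -0.426, -0.052], [-0.425, -0.905, 0.024], [-0.058, 0.001, -0.998]]
ft_force: [-0.4, 0.8, -2.6]
gripper_width: 0.667
[ -16.76996746   16.50755749   -5.53864338   71.22423614    0.4235487
 -171.58729911] [ 0.49625936 -0.14724192  0.2547395 ] 0.6667727642022003
dp [ 0.0248 -0.034  -0.1187] dr [-0.1547 -0.3458 -0.0036]
```

```bash
python3 -m crank '[{"dp":[0.006,-0.0085,-0.01],"dr":[-0.0387,-0.0865,-0.001],"gripper":1},{"dp":[0.006,-0.0085,-0.02],"dr":[-0.0387,-0.0865,-0.001],"gripper":1},{"dp":[0.006,-0.0085,-0.03],"dr":[-0.0387,-0.0865,-0.001],"gripper":1},{"dp":[0.006,-0.0085,-0.04],"dr":[-0.0387,-0.0865,-0.001],"gripper":1},{"dp":[0,0,0],"dr":[0,0,0],"gripper":1},{"dp":[0,0,0],"dr":[0,0,0],"gripper":1}]'
python3 - <<'E'
from h import *
s=r.get_state();print(s["joint_positions"],s["tool_pos"]);np.savez("w5.npz",p=s["tool_pos"],R=s["ee_rot"])
d=eyes.get_image("wrist")["img"]
S=eyes.get_image("scene")["img"]
T_=eyes.get_image("top")["img"]
b=lambda i:cv2.convertScaleAbs(i[:,:,::-1],alpha=1.5)
w=cv2.resize(b(d),(512,384))
A=cv2.resize(b(S)[140:204,170:250],(400,320),interpolation=cv2.INTER_CUBIC)
B=cv2.resize(b(T_)[180:244,280:360],(400,320),interpolation=cv2.INTER_CUBIC)
o=np.zeros((600,800,3),np.uint8);o[:320,:400]=A;o[:320,400:]=B;o[320:600,:373]=cv2.resize(w,(373,280));cv2.imwrite("pics/m5.png",o)
delta(*target([.5205,-.1747,.06],154.4,.10))
E
```

```text
time: 13.18
tool_pos: [0.5163, -0.1705, 0.1869]
ee_rot: [[0.784, -0.426, 0.451], [-0.375, -0.905, -0.202], [0.494, -0.011, -0.869]]
ft_force: [0.6, -1.0, -1.5]
gripper_width: 0.665
[ -16.12761705    2.49382999  -43.08123849   15.0533885    -3.91811143
 -171.79561627] [ 0.51627352 -0.17050949  0.18691941]
dp [-0.0056 -0.0014 -0.0317] dr [-0.004  -0.0085 -0.0018]
```

View pics/m5.png

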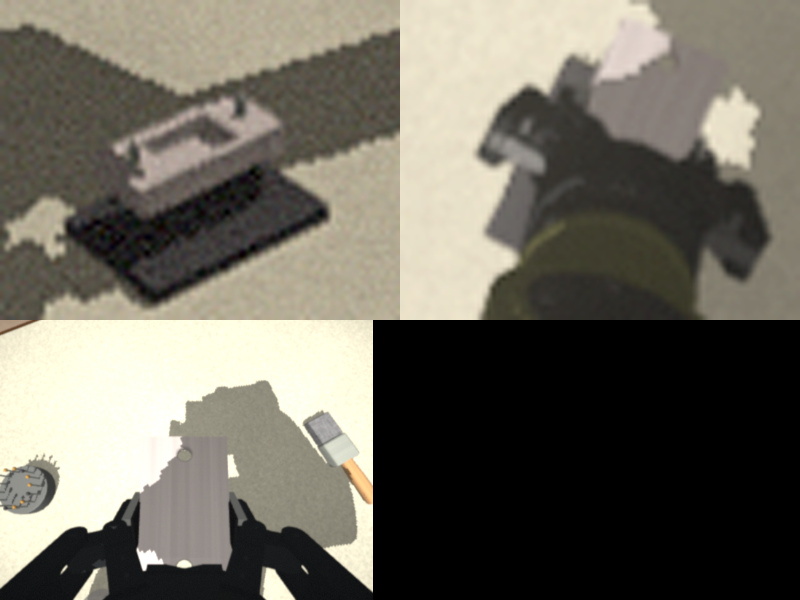

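The scene crop shows the lower half's block corners at (103,153), (228,95), (282,127), (150,190) and foot corners at (68,222), (152,297), (328,208). The plate hovers level above it. Next I fit the lower half from both cameras jointly.

Run:
```python
from h import *
d=eyes.get_image("scene");sc={k:d[k] for k in("K","rvec","tvec")}
n=lambda L,x0,y0,o,s:np.array([[(u-o+.5)/s-.5+x0,(v+.5)/s-.5+y0] for u,v in L])
uvs=n([(103,153),(228,95),(282,127),(150,190),(68,222),(152,297),(328,208)],170,140,0,5)
Ps=np.array([(48,-23,60),(-48,-23,60),(-48,23,60),(48,23,60),(60,-45,12),(60,45,12),(-60,45,12)])/1e3
p,e=fit(Ps,uvs,[.52,-.175,-.45],sc);print("scene",p,np.degrees(p[2]),e);print(np.round(proj(pose(Ps,p),sc)-uvs,1).tolist())
uvt=n([(565,55),(775,155),(645,440),(425,340),(608,88),(730,142),(623,387),(498,330),(661,137),(578,315)],294,184,400,8)
box=lambda a,b,z:[[a,b,z],[a,-b,z],[-a,-b,z],[-a,b,z]]
Pt=np.array(box(.06,.045,.012)+box(.048,.023,.06)+[[.036,0,.067],[-.036,0,.067]])
print("pins top",proj(pose(Pt,[.5205,-.1747,np.radians(-25.7)]))-uvt)
s=least_squares(lambda p:np.r_[(proj(pose(Pt,p))-uvt).ravel(),(proj(pose(Ps,p),sc)-uvs).ravel()],p,loss="soft_l1",f_scale=.4)
print("joint",s.x,np.degrees(s.x[2]))
# free stack of top offset fit with pins
q,e=fit(Pt,uvt,p);print("top",q,np.degrees(q[2]))
```

```text
scene [ 0.52396298 -0.17101932 -0.43164682] -24.731540922341278 1.7942937141321522
[[-1.8, 1.0], [1.4, -0.6], [0.8, -0.3], [-1.2, 0.9], [-1.1, -0.2], [1.2, -0.6], [0.8, -0.6]]
pins top [[-1.05747486  0.07924727]
 [ 0.12273656  0.2082632 ]
 [ 0.04691734  0.84239285]
 [-0.18272979  0.1863054 ]
 [ 0.68544943 -0.19926673]
 [ 0.13099409 -0.18067327]
 [-0.19305828 -0.57821223]
 [ 0.60202536 -0.4575943 ]
 [ 0.05077953  0.39488936]
 [ 0.03373988  0.87767488]]
joint [ 0.52129217 -0.17426685 -0.44457067] -25.472022810405242
top [ 0.52083865 -0.17462333 -0.45006873] -25.787038599499045
```

Run:
```python
from h import *
delta(*target([.521,-.1745,.06],154.4,.02))
```

```text
dp [-0.0042 -0.0013 -0.1376] dr [-0.0041 -0.009  -0.0018]
```

```bash
python3 -m crank '[{"dp":[-0.001,0,-0.034],"dr":[-0.001,-0.003,0],"gripper":1},{"dp":[-0.001,0,-0.034],"dr":[-0.001,-0.003,-0.001],"gripper":1},{"dp":[-0.001,0,-0.034],"dr":[-0.001,-0.003,-0.001],"gripper":1},{"dp":[-0.001,-0.001,-0.034],"dr":[-0.001,0,0],"gripper":1},{"dp":[0,0,0],"dr":[0,0,0],"gripper":1},{"dp":[0,0,0],"dr":[0,0,0],"gripper":1}]'
python3 - <<'E'
from h import *
delta(*target([.521,-.1745,.06],154.4,.02))
av=lambda n:np.mean([eyes.get_image(n)["img"].astype(float) for _ in range(4)],0)
b=lambda i:np.clip(i[:,:,::-1]*1.5,0,255).astype(np.uint8)
rs=lambda i,k:cv2.resize(i,None,fx=k,fy=k,interpolation=cv2.INTER_CUBIC)
w=b(av("wrist"))
T_=b(av("top"));S=b(av("scene"))
o=np.zeros((600,800,3),np.uint8)
o[:300,:400]=rs(w[144:219,205:305],4)
o[300:,:400]=rs(w[309:384,205:305],4)
o[:300,400:]=rs(T_[184:234,295:361],6)[:300,:400] if 0 else cv2.resize(T_[184:234,294:360],(396,300),interpolation=cv2.INTER_CUBIC).repeat(1,0) if 0 else np.pad(cv2.resize(T_[184:234,294:360],(396,300),interpolation=cv2.INTER_CUBIC),((0,0),(0,4),(0,0)))
o[300:,400:]=np.pad(cv2.resize(S[150:200,176:242],(396,300),interpolation=cv2.INTER_CUBIC),((0,0),(0,4),(0,0)))
cv2.imwrite("pics/m6.png",o)
E
```

```text
time: 14.12
tool_pos: [0.5137, -0.172, 0.0852]
ee_rot: [[0.775, -0.429, 0.465], [-0.374, -0.903, -0.21], [0.51, -0.011, -0.86]]
ft_force: [-0.0, 0.2, -2.6]
gripper_width: 0.665
dp [ 0.0022 -0.0007  0.0007] dr [-0.0004 -0.0016  0.0003]
```

View pics/m6.png

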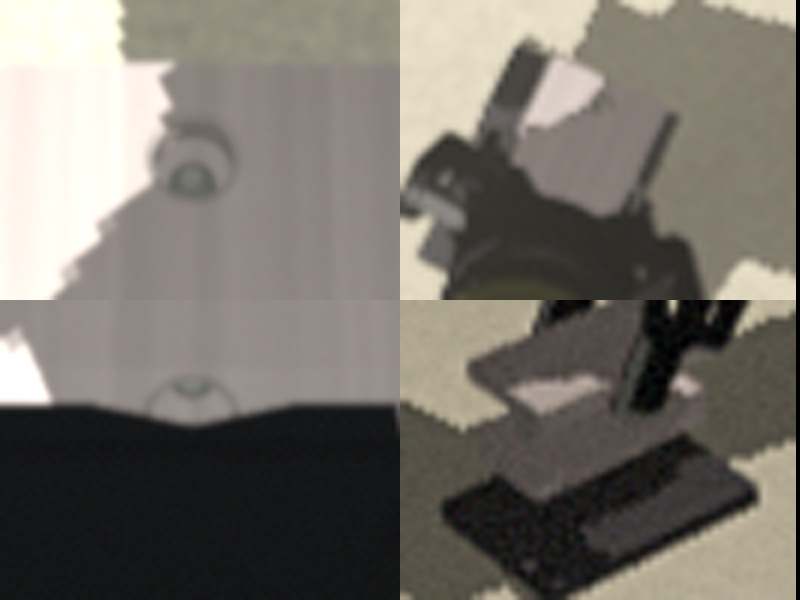

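Both pins show through the holes. In the upper-left crop the far hole is centred at (194,161) with its pin tip at (193,181). In the lower-left crop the near hole's rim top is at (192,376), its sides at u=150–236, and the tip patch runs from (175,376) to (208,396). The lateral match is good. Now the numbers.

Run:
```python
from h import *
s=r.get_state();d=eyes.get_image("wrist");c=wcam(s,d)
q=np.load("hold.npz");Mo=s["ee_rot"]@q["o"];o=s["tool_pos"]+s["ee_rot"]@q["t"]
print("plate origin",o,"heading",np.degrees(np.arctan2(Mo[1,0],Mo[0,0])),"tilt",np.round(Mo[:,2],3))
n=lambda L,x0,y0,oy:np.array([[(u+.5)/4-.5+x0,(v-oy+.5)/4-.5+y0] for u,v in L])
hole=n([(194,161),(193,417)],205,144,0)
far=n([(194,161),(193,181)],205,144,0);near=n([(192,376),(191,396)],205,309,300)
hp=lambda P:proj(np.array(P)@Mo.T+o,c)
print("pred hole ctr far/near, near rim",hp([(-.036,0,.01),(.036,0,.01),(.031,0,.01)]),"obs",far[0],near[0])
zb=o[2]+.01
h=back(far[0],zb,c);p=back(far[1],.074,c);toP=lambda w:np.round(Mo.T@(w-o)*1e3,1)
print("far: hole",toP(h),"pin tip",toP(p))
print("near: rim",toP(back(near[0],zb,c)),"tip near edge",toP(back(near[1],.074,c)))
```

```text
plate origin [ 0.51728393 -0.17335368  0.07799972] heading 154.3830847053644 tilt [ 0.005 -0.001  1.   ]
pred hole ctr far/near, near rim [[250.28108467 183.50080158]
 [249.31744156 340.41868131]
 [249.39221993 328.24190906]] obs [253.125 183.875] [252.625 327.625]
far: hole [-35.8   1.4  10.2] pin tip [-36.6   1.2  -3.8]
near: rim [30.8  1.4  9.8] tip near edge [36.1  1.2 -4.2]
```

```bash
python3 -m crank '[{"dp":[0.0014,-0.0006,0],"dr":[0,-0.002,0],"gripper":1},{"dp":[0,0,-0.003],"dr":[0,0,0],"gripper":1},{"dp":[0,0,-0.003],"dr":[0,0,0],"gripper":1},{"dp":[0,0,-0.003],"dr":[0,0,0],"gripper":1},{"dp":[0,0,-0.003],"dr":[0,0,0],"gripper":1},{"dp":[0,0,0],"dr":[0,0,0],"gripper":1}]'
python3 -c "
from h import *
delta(*target([.521,-.1745,.06],154.4,0))"
```

```text
time: 15.52
tool_pos: [0.513, -0.1719, 0.0747]
ee_rot: [[0.775, -0.428, 0.465], [-0.374, -0.904, -0.209], [0.51, -0.012, -0.86]]
ft_force: [1.4, -0.7, -2.0]
gripper_width: 0.664
dp [ 0.0031 -0.0008 -0.0119] dr [-0.0008 -0.001   0.0002]
```

```bash
python3 -m crank '[{"dp":[0.002,-0.0008,0],"dr":[0,0,0],"gripper":1},{"dp":[0.0005,-0.0002,-0.003],"dr":[0,0,0],"gripper":1},{"dp":[0.0005,-0.0002,-0.003],"dr":[0,0,0],"gripper":1},{"dp":[0,0,-0.002],"dr":[0,0,0],"gripper":1},{"dp":[0,0,0],"dr":[0,0,0],"gripper":1}]'
python3 -c "
from h import *
delta(*target([.521,-.1745,.06],154.4,0))"
```

```text
time: 16.15
tool_pos: [0.5148, -0.1727, 0.0684]
ee_rot: [[0.775, -0.428, 0.465], [-0.374, -0.904, -0.209], [0.509, -0.012, -0.86]]
ft_force: [-0.6, 0.4, -1.6]
gripper_width: 0.669
dp [ 0.0008  0.0002 -0.0035] dr [-0.0009 -0.0016  0.0002]
```

Going in freely; about 2.6 mm to go.

```bash
python3 -m crank '[{"dp":[0,0,-0.0015],"dr":[0,0,0],"gripper":1},{"dp":[0,0,-0.0015],"dr":[0,0,0],"gripper":1},{"dp":[0,0,0],"dr":[0,0,0],"gripper":1}]'
python3 -m crank '[{"dp":[0,0,-0.0015],"dr":[0,0,0],"gripper":1},{"dp":[0,0,0],"dr":[0,0,0],"gripper":1}]'
```

```text
time: 16.52
tool_pos: [0.5149, -0.1727, 0.0663]
ee_rot: [[0.775, -0.428, 0.465], [-0.374, -0.904, -0.209], [0.51, -0.012, -0.86]]
ft_force: [-1.2, -0.6, -2.2]
gripper_width: 0.663
time: 16.77
tool_pos: [0.5151, -0.1728, 0.0654]
ee_rot: [[0.775, -0.428, 0.465], [-0.374, -0.904, -0.209], [0.51, -0.012, -0.86]]
ft_force: [0.1, -0.8, -1.3]
gripper_width: 0.664
```

```bash
for i in 1 2 3; do python3 -m crank '[{"dp":[0,0,-0.0014],"dr":[0,0,0],"gripper":1},{"dp":[0,0,0],"dr":[0,0,0],"gripper":1}]' | egrep 'tool_pos|force'; done
```

```text
tool_pos: [0.5152, -0.1729, 0.0649]
ft_force: [-2.5, 1.7, 6.2]
tool_pos: [0.5153, -0.1729, 0.0647]
ft_force: [-7.4, 4.0, 15.0]
tool_pos: [0.5153, -0.1729, 0.0646]
ft_force: [-13.5, 7.3, 25.7]
```

Contact has built up at the expected seat height. I relax slightly and open.

```bash
python3 -m crank '[{"dp":[0,0,0.001],"dr":[0,0,0],"gripper":1},{"dp":[0,0,0],"dr":[0,0,0],"gripper":0.2},{"dp":[0,0,0],"dr":[0,0,0],"gripper":-0.3},{"dp":[0,0,0],"dr":[0,0,0],"gripper":-0.5},{"dp":[0,0,0],"dr":[0,0,0],"gripper":-0.8},{"dp":[0,0,0],"dr":[0,0,0],"gripper":-1},{"dp":[0,0,0],"dr":[0,0,0],"gripper":-1}]' 20
python3 -m crank '[{"dp":[0,0,0.02],"dr":[0,0,0],"gripper":-1},{"dp":[-0.02,0.01,0.04],"dr":[0,0,0],"gripper":-1},{"dp":[-0.04,0.02,0.06],"dr":[0,0,0],"gripper":-1},{"dp":[-0.05,0.025,0.06],"dr":[0,0,0],"gripper":-1},{"dp":[-0.05,0.025,0.06],"dr":[0,0,0],"gripper":-1},{"dp":[0,0,0],"dr":[0,0,0],"gripper":-1},{"dp":[0,0,0],"dr":[0,0,0],"gripper":-1}]'
python3 - <<'E'
from h import *
s=r.get_state();np.savez("w7.npz",p=s["tool_pos"],R=s["ee_rot"])
av=lambda n:np.mean([eyes.get_image(n)["img"].astype(float) for _ in range(4)],0)
b=lambda i:np.clip(i[:,:,::-1]*1.5,0,255).astype(np.uint8)
o=np.zeros((600,800,3),np.uint8)
o[:,:400]=cv2.resize(b(av("wrist")),(400,300)).repeat(1,0) if 0 else np.vstack([cv2.resize(b(av("wrist")),(400,300)),cv2.resize(b(av("top"))[184:244,280:360],(400,300),interpolation=cv2.INTER_CUBIC)])
o[:400,400:]=cv2.resize(b(av("scene"))[140:200,176:236],(400,400),interpolation=cv2.INTER_CUBIC)
cv2.imwrite("pics/m7.png",o)
E
```

```text
time: 18.4
tool_pos: [0.5151, -0.1728, 0.0627]
ee_rot: [[0.775, -0.428, 0.465], [-0.374, -0.904, -0.209], [0.51, -0.012, -0.86]]
ft_force: [0.2, -0.4, 0.3]
gripper_width: 0.994
time: 19.27
tool_pos: [0.3954, -0.1128, 0.243]
ee_rot: [[0.774, -0.428, 0.466], [-0.374, -0.904, -0.209], [0.511, -0.012, -0.859]]
ft_force: [0.5, -0.2, -0.5]
gripper_width: 0.999
```

View pics/m7.png

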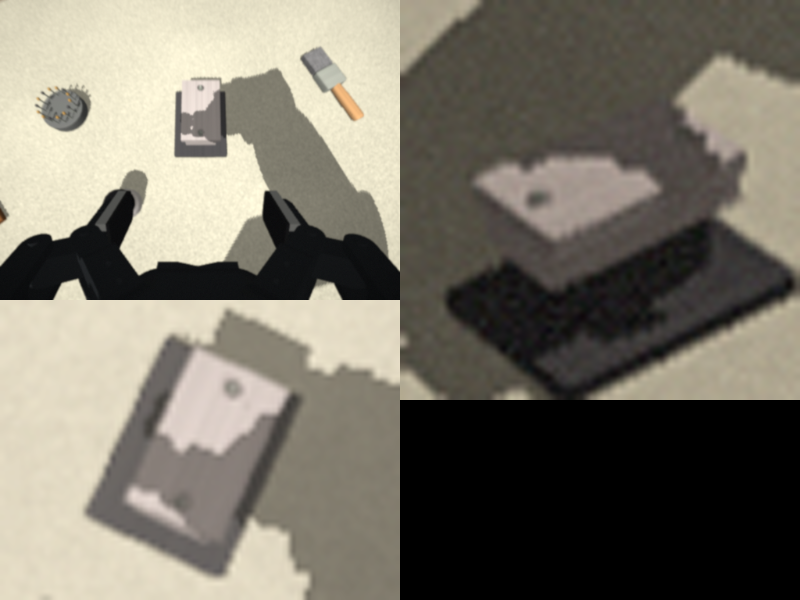

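All three views show the plate lying on the block with pins in both holes (top crop (233,387) and (182,498)), no visible gap, and the bur stand and brush upright where they were. The gripper is clear. Handing in.

```bash
python3 -c "
from bench import r
print(r.hand_in(), r.get_state()['time'])"
```

```text
the job is handed in; nothing more can be done
the job is handed in; nothing more can be done
```

The upper half is on the lower half, core down, with a pin in each hole, and the job is handed in at about 20 s of the 42 s. The hand-in reports no verdict.

I gripped the plate by its long sides and lifted it off the stand. I then turned it level, checked the pins through both holes with the wrist camera and made a correction of about 1 mm. From there I lowered it in small steps until it touched, eased off, opened the gripper and drew back.

**Last checks:**
- **Seating:** contact came at the expected height, with the plate's mating face within about 1 mm of the seat by my estimate. The force rose to about 26 N vertically before I eased off.
- **Final pictures:** they show the plate lying on the block, with no visible gap and pins in both holes. I judged flushness by eye and did not measure the final centring or angle again.
- **Bystanders:** the bur stand and brush are upright and look undisturbed. The jar was not framed in that last picture; the lifted plate was carried well above its height.

**Did not go to plan:**
- **First grasp approach:** 20° below horizontal was out of reach because joints 3 and 6 hit their range limits, so I gripped at 50° instead.
- **Lower half position:** the scene-camera fit differed from the top-camera fit by about 4 mm, so I relied mainly on the top view and the view through the holes.

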